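Close a key cutter's chip guard and start its hand nut true

TASK

The key machine has been cleaned and its chip guard left open. Swing the guard shut until its slot is fully home round the stud, then start the captive T-bar nut above it gently and run it down clockwise until it is firm. The nut may be sitting crooked on the end of the thread: never force it - if it binds within the first quarter turn it is crossing, so stop, ease it back, set it square and start again - and leave the other things on the bench where they lie.

Things in the scene. Friction and masses are not known exactly. Their poses are not given: they have to be found in the camera images.
- machine: Bench key machine, blue-grey casting 280 x 400 mm, aluminium deck 75 mm above the bench. Origin under it at bench level; x from its front (robot side) to its rear, y left, z up. Guard pivot bolt at (-45, 75) mm, nut stud at (-45, -75) mm in this frame. Motor, cutter and tracer at the rear (x over 50 mm) up to 160 mm high, low key vices before them to 112 mm, hand lever at the right to 125 mm.
- guard (a joint): Swing of the chip guard about its loose pivot bolt, rad, 0 to 1.4: 0 = shut, slot fully home round the stud (it stops there), growing as it swings open towards the machine's front (clockwise from above). Light friction (0.12 N m); it stays where it is left.
- guard_grip (a point): Middle of the guard's black grip rail, 12 mm thick, 62 mm long and 16 mm high, along the top edge of the clear shield, 151 mm above the bench, 53 mm from the pivot axis. Its y axis runs along the rail, towards the pivot; z up. The rail's top is 8 mm above this point and there is free room on both sides of it.
- guard_slot (a point): Centre of the 14 mm wide side slot at the free end of the guard's flat steel strap (30 mm wide, 4 mm thick, 89 mm above the bench on top), 150 mm from the pivot axis. It lies on the stud's axis when the guard is home.
- stud: The fixed 10 mm threaded stud that the slot goes round; origin on its axis, 85 mm above the bench. The nut on it turns against about 0.05 N m when true. Cocked over about 3 deg it binds at a turn of 0.2 to 0.5, the torque climbing by 1 to 2 N m per rad: 0.15 N m more than before is a clear sign, from about 0.35 N m the thread suffers. Turned back below 0.1 it is free and can be squared.
- nut_turn (a joint): Turn of the T-bar nut, rad, growing clockwise seen from above (tightening), range -0.7 to 2.4. It starts between -0.5 and -0.1, on the stud's plain end before the thread. At 0 the bar lies along the machine's y axis. It sinks 1.27 mm per rad; at 2.4 it is firm on the strap and stops dead.
- tbar_nut: Captive T-bar nut: steel foot 24 mm across, black bar 60 long, 12 thick, 24 mm high, flat sides and top. Origin under the foot, 92.5 mm above the bench; bar from 9 to 33 mm above that. x along the bar, z up. Before the thread it rocks, one bar end up, by up to 9 deg about a point 19 mm above its origin and stays as left (0.03 N m); pressing both bar ends down evenly squares it, gripping does not.
- captive_nut: The threaded core of the same T-bar nut, which takes the thread's load; origin on the stud's axis under the nut's foot. It only rises and sinks with the turn (1.27 mm per rad); its axes do not turn or rock: they are the machine's.
- bar_top (a point): Centre of the flat top of the nut's bar, same axes as the nut.
- chip_brush: Chip brush lying on the bench beside the machine; leave it alone.
- padlock: Brass padlock standing on the bench, 60 mm high; leave it alone.
- key_blank: Steel key blank lying flat on the bench in front of the machine; leave it alone.
- lock_cylinder: Brass door-lock cylinder, 64 mm long, on the bench in front of the machine; leave it alone.

How it is judged:
By the outcome, as a careful person would: the job done as asked, in the order asked, and still so for the second after the job is handed in, with the robot touching nothing.
It also fails if it takes over 72 s, if anything falls off the work surface, if the arm or the gripper's body presses on something with over 40 N, if the wrist force passes 120 N, or if a joint passes its speed limit or range.

ROBOT

A 6-joint arm with a two-finger parallel gripper is mounted at the origin on the work surface. World frame = base frame: x ahead of the robot, y to its left, z up, the work surface at z = 0. Lengths are in m, angles in rad, forces in N, time in s.
With the tool pointing down it reaches from about 0.35 to 0.975 m from the base axis. Payload 7.1 kg.
Tool frame: the origin (TCP) lies on the centre line of the jaws, within the pads' length; the fingertips stand 8 mm ahead of it and the grasp point (between the pads) lies 11 mm behind it (tcp_to_tips is the distance from the TCP to the fingertips, in m); z points along the fingers, y is the line along which they close (so a half turn about z gives the same grasp; the last joint's range is limited). The gripper opens to 88 mm and grips with 3 to 60 N. Pads are 20 mm wide; open, the fingers measure 115 mm over their backs; the gripper's body (75 mm by 178 mm) begins 61 mm behind the grasp point.
Start: joints at [1.269, 0.423, 1.63, -0, 1.089, -0.019], TCP at [0.174, 0.6, 0.231] pointing down, gripper open.
Joint ranges: [-3, 3], [-0.9, 2.11], [0.09, 2.58], [-1.31, 4.45], [0.11, 2.69], [-2.54, 2.54]. Speed limits (rad/s): [2.39, 2.39, 3.01, 3.14, 3.14, 3.14].

INTERFACE

Orientations are given as a rotation vector (axis times angle).
In Python, from rig import get_obs, snapshot, close_job, tcp_to_tips gives the robot as it stands.
- The arm moves only by the shell command python3 -m crank 'ROWS' [FORCE]. ROWS is JSON, a list that holds one entry, the list of rows, each a list of 7 numbers: the shift along the tool's x, y, z in cm, then the turn, a rotation vector about the tool's x, y, z in rad, then the finger opening in cm, from 0 to 8.78. In form: [[[x, y, z, ax, ay, az, jaw], ...]]. A call has 1 to 10 rows; each row shifts and turns the commanded pose from where the row before left it, along the tool's axes as they then stand; what a row does not reach is not made up. A row lasts 1/10 s, in which the tool goes at most 50 mm and 8.59 degrees, less where a joint would pass 70% of its speed; a pose out of reach is approached as far as the arm can. A call is refused whole if a number of a shift passes 5 or a number of a turn 0.15, either way. A call with a gripper value outside its range is refused whole. The fingers move at their own pace and stop on an object; FORCE is the grip in N (left out, the last holds). Time passes only in rows, so rows that do not move let the fingers close. It gives the time, the measured TCP pose, the force, the opening and the grip force at its end, in the units of the state.
- get_obs(): the state, without advancing time (a new reading comes with each control period).
- snapshot(name): name is "scene" or "top" or "wrist"; returns a dict with "frame" (420x560x3 uint8, red, green, blue), "intrinsics" (3x3 intrinsics, pixels), "k1" (the pictures are not rectified: a ray, as slopes to the right and down, at radius r is drawn at 1 + k1 r^2 times it, then the intrinsics apply), "R" (3x3) and "t" (3): a world point X has camera coordinates R X + t; the wrist camera has in their place "T_tool_cam" (4x4, takes a point from camera to tool coordinates, whose origin is the TCP and whose axes are the flange's). Camera axes: x right, y down, z forward; pixel columns grow to the right and rows downward; lengths in m; the calibration is good to about 2 mm. A picture is of the moment at which its call begins: read the wrist's pose just before it. There is no depth.
- close_job(): hands the job in; it is judged then, once.
The state is a dict: "t": time; "q": joint angles; "qd": joint speeds; "joint_efforts": joint torques, N m; "eef_pos": TCP position; "tool_rot": TCP orientation; "ft_force": force on the tool from outside, world axes, zero at the start; "torque": the same for the moment, N m; "grip_width": finger opening in m; "gripper_force": force on a finger pad.
Only numpy, scipy, OpenCV 4.12 (cv2) and the standard library are available. Lean on these libraries where they do the work, as an engineer would, in place of code of your own. Each camera call takes 0.05 s, during which the arm holds its last target. There are 200 camera calls.

## Working session

There is one attempt and no reset: what is moved stays moved. The work goes in short steps, Python scripts to look and compute and a shell command to move; the robot and the scene stay as the last step left them, time stands still between calls to the robot, and variables do not carry over. Pictures are saved under pics/ and viewed, at most 10 in all, crops included, and the job is handed in when it is done.

```bash
mkdir -p pics; ls; python3 - <<'E'
from rig import *
import cv2,numpy as np
print(get_obs(), tcp_to_tips)
a=snapshot("scene");b=snapshot("top")
for n,s in(("scene",a),("top",b)):
    cv2.imwrite(f"pics/{n}0.png",s["frame"][:,:,::-1]); print(n,s["intrinsics"],s["k1"],s["R"],s["t"])
w=snapshot("wrist");print(w["T_tool_cam"],w["intrinsics"],w["k1"])
E
```

```text
pics
{'t': 0.0, 'q': array([ 1.26898548e+00,  4.23819594e-01,  1.63072117e+00, -1.64968250e-06,
        1.08858241e+00, -1.89978040e-02]), 'qd': array([-0.00117587, -0.00213547, -0.00061536, -0.00037257,  0.00018868,
       -0.0006284 ]), 'joint_efforts': array([-7.45177331e-04, -5.44607449e+01, -2.73680323e+01,  6.44807867e-02,
        2.24716763e-02, -7.56231839e-05]), 'eef_pos': array([0.17421954, 0.59964518, 0.22990271]), 'tool_rot': array([-4.42727100e-01, -3.10999432e+00,  2.37345807e-03]), 'ft_force': array([-0.06130279, -0.08160393, -0.02550915]), 'torque': array([ 0.02451144, -0.0226774 , -0.01874566]), 'gripper_force': 0.0, 'grip_width': 0.08777781615074845} 0.008
scene [[384.85709222   0.         281.76451928]
 [  0.         384.85709222 203.78133424]
 [  0.           0.           1.        ]] -0.07045146281642543 [[ 0.08833127  0.99581388  0.02350099]
 [ 0.64806759 -0.03953632 -0.7605559 ]
 [-0.75644298  0.0824111  -0.648847  ]] [-0.03453971 -0.23682938  1.19944119]
top [[525.09884286   0.         278.52192346]
 [  0.         525.09884286 199.65861965]
 [  0.           0.           1.        ]] -0.03528224793727766 [[ 0.05011801 -0.9987315   0.00485606]
 [-0.97601082 -0.05000816 -0.21190108]
 [ 0.21187512  0.00588049 -0.97727906]] [-0.02308413  0.4965365   1.11468286]
[[ 2.33426745e-04 -9.68840357e-01 -2.47685907e-01  6.78948095e-02]
 [ 9.99999950e-01  2.78551445e-04 -1.47142596e-04 -7.15458378e-04]
 [ 2.11550953e-04 -2.47685860e-01  9.68840374e-01 -1.53557121e-01]
 [ 0.00000000e+00  0.00000000e+00  0.00000000e+00  1.00000000e+00]] [[292.0356556    0.         276.08157327]
 [  0.         292.0356556  212.70194252]
 [  0.           0.           1.        ]] -0.05993596874733042
```

View pics/top0.png

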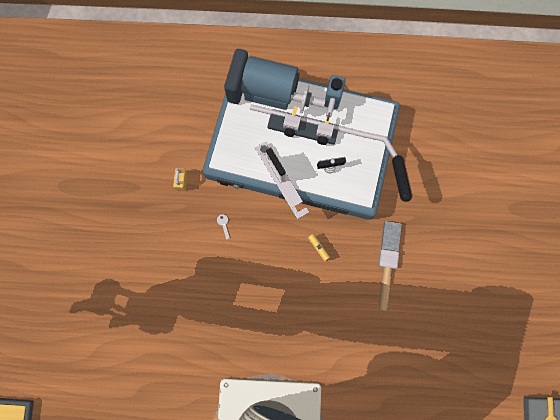

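View pics/scene0.png

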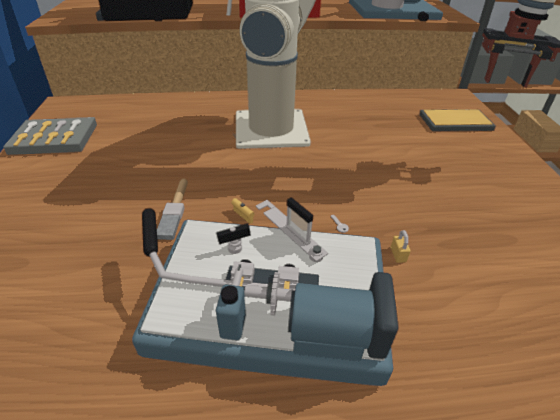

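The top view shows the guard open, with its rail at about (274,160) and the strap's free end at (300,212). The nut's bar is at (331,163), and the machine is yawed a little. The scene view agrees: rail (299,210), nut (234,233).

```bash
cat > h.py <<'E'
import cv2,numpy as np
from rig import *
from scipy.spatial.transform import Rotation as Ro
def campose(s,obs=None):
    if "R" in s: R=np.array(s["R"]);t=np.array(s["t"]);return R.T,-R.T@t
    T=np.array(s["T_tool_cam"]);Rt=Ro.from_rotvec(obs["tool_rot"]).as_matrix()
    return Rt@T[:3,:3],obs["eef_pos"]+Rt@T[:3,3]
def rays(s,px,obs=None):
    K=np.array(s["intrinsics"]);d=(np.atleast_2d(px).astype(float)-K[:2,2])/K[0,0];u=d.copy()
    for _ in range(10): u=d/(1+s["k1"]*(u**2).sum(1,keepdims=True))
    Rc,c=campose(s,obs); return c,np.c_[u,np.ones(len(u))]@Rc.T
def onz(s,px,z,obs=None):
    c,r=rays(s,px,obs);return c+r*((z-c[2])/r[:,2:])
def proj(s,X,obs=None):
    Rc,c=campose(s,obs);p=(np.atleast_2d(X)-c)@Rc;u=p[:,:2]/p[:,2:]
    u=u*(1+s["k1"]*(u**2).sum(1,keepdims=True));K=np.array(s["intrinsics"]);return u*K[0,0]+K[:2,2]
def blobs(s,mask,box,amin=20):
    m=np.zeros_like(mask,np.uint8);x0,y0,x1,y1=box;m[y0:y1,x0:x1]=mask[y0:y1,x0:x1]
    cs,_=cv2.findContours(m,cv2.RETR_EXTERNAL,cv2.CHAIN_APPROX_NONE)
    return sorted([(cv2.contourArea(c),cv2.minAreaRect(c)) for c in cs if cv2.contourArea(c)>amin],key=lambda q:-q[0])
def tri(s1,p1,s2,p2):
    c1,r1=rays(s1,p1);c2,r2=rays(s2,p2);r1=r1[0];r2=r2[0]
    k=np.linalg.lstsq(np.c_[r1,-r2],c2-c1,rcond=None)[0];a=c1+k[0]*r1;b=c2+k[1]*r2
    return (a+b)/2,np.linalg.norm(a-b)
E
python3 - <<'E'
from h import *
s=snapshot("top");f=s["frame"];dark=f.max(2)<60
for a,r in blobs(s,dark,(250,135,360,190)):
    b=cv2.boxPoints(r)
    for n,z in(("rail",.159),("bar",.1255)): print(n,a,np.round(r[0],1),np.round(onz(s,[r[0]],z)[0],4)); P=onz(s,b,z);e=[P[1]-P[0],P[2]-P[1]];e=max(e,key=np.linalg.norm);print(' len',np.linalg.norm(e),'ang',np.degrees(np.arctan2(e[1],e[0])))
# blue front edge line and white deck
w=(f.min(2)>190).astype(np.uint8);w[:60]=0;w[225:]=0;w[:,:195]=0;w[:,405:]=0
w=cv2.morphologyEx(w,cv2.MORPH_OPEN,np.ones((3,3)))
# deck front edge: per column lowest white pixel for columns left/right of guard
cols=[x for x in range(215,372) if not 270<x<320]; pts=np.array([(x,np.where(w[:,x])[0].max()) for x in cols if w[:,x].any()])
P=onz(s,pts,.075)[:,:2];l=cv2.fitLine(P.astype(np.float32),cv2.DIST_HUBER,0,.001,.001).ravel();print('front',l,np.degrees(np.arctan2(l[1],l[0])))
cv2.imwrite("pics/z.png",cv2.resize(f[125:225,200:400,::-1],None,fx=4,fy=4,interpolation=cv2.INTER_CUBIC))
c=snapshot("scene");d2=c["frame"].max(2)<60
for a,r in blobs(c,d2,(210,190,330,250)): print('scene',a,r)
E
```

```text
rail 149.5 [275.5 161.4] [0.554  0.0118 0.159 ]
 len 0.06341897380636638 ang -147.13218053383173
bar 149.5 [275.5 161.4] [0.5638 0.0123 0.1255]
 len 0.065470307724205 ang -147.13218053383176
rail 134.0 [331.1 162.9] [ 0.5567 -0.1025  0.159 ]
 len 0.05901252713122387 ang -78.59333284297956
bar 134.0 [331.1 162.9] [ 0.5666 -0.1056  0.1255]
 len 0.060921331251127475 ang -78.5933328429795
rail 69.0 [316.  139.7] [ 0.605  -0.0696  0.159 ]
 len 0.07541345683360011 ang -89.86179414102135
bar 69.0 [316.  139.7] [ 0.6165 -0.0717  0.1255]
 len 0.0778527612338345 ang -89.86179414102126
front [ 0.19750391  0.9803021   0.5231905  -0.01938816] 78.60896
scene 316.0 ((233.45310974121094, 233.42405700683594), (12.084830284118652, 32.832618713378906), 72.34988403320312)
scene 237.0 ((299.3360595703125, 209.6967315673828), (31.369035720825195, 8.834545135498047), 39.80557632446289)
```

View pics/z.png

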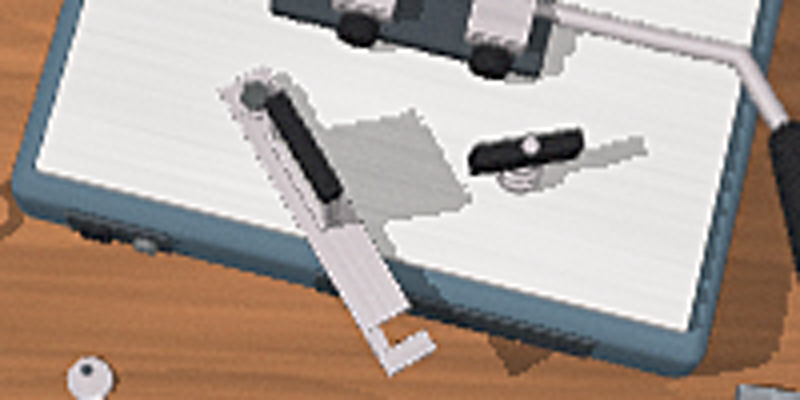

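```bash
python3 -m crank '[[[-3.3,-2.9,0,0,0,0,5],[-3.3,-2.9,0,0,0,0,5],[-3.3,-2.9,0,0,0,0,5],[-3.3,-2.9,0,0,0,0,5],[-3.3,-2.9,0,0,0,0,5],[-3.3,-2.9,0,0,0,0,5],[-3.3,-2.9,0,0,0,0,5],[-3.3,-2.9,0,0,0,0,5],[-3.3,-2.9,0,0,0,0,5],[-3.3,-2.9,0,0,0,0,5]]]' 5
python3 -m crank '[[[-3.3,-2.9,0,0,0,0,5],[-3.3,-2.9,0,0,0,0,5],[-3.3,-2.9,0,0,0,0,5],[-3.3,-2.9,0,0,0,0,5],[-3.3,-2.9,0,0,0,0,5],[-3.2,-2,0,0,0,0,5],[0,0,0,0,0,0.143,5],[0,0,0,0,0,0.143,5],[0,0,0,0,0,0.143,5],[0,0,0,0,0,0.143,5]]]'
python3 -m crank '[[[0,0,0,0,0,0.143,5],[0,0,0,0,0,0.143,5],[0,0,0,0,0,0.143,5],[0,0,0,0,0,0.143,5],[0,0,0,0,0,0.143,5],[0,0,0,0,0,0.143,5],[0,0,0,0,0,0.143,5],[0,0,0,0,0,0.143,5],[0,0,0,0,0,0.143,5],[0,0,0,0,0,0.143,5]]]'
cat >> h.py <<'E'
def go(x,y,z,yaw,o=None):
    "tool-frame move (cm, rad) to reach TCP xyz with tool y axis at yaw deg, pointing down"
    o=o or get_obs();R=Ro.from_rotvec(o["tool_rot"]);a=np.radians(yaw)
    y_=np.array([np.cos(a),np.sin(a),0]);z_=np.array([0,0,-1.]);T=Ro.from_matrix(np.c_[np.cross(y_,z_),y_,z_])
    ry=R.as_matrix()[:,1]
    print("pos",np.round(o["eef_pos"],4),"yawY",round(np.degrees(np.arctan2(ry[1],ry[0])),2),"t",round(o["t"],2),"q6",round(o["q"][5],2))
    print("shift cm",np.round(R.inv().apply(np.array([x,y,z])-o["eef_pos"])*100,2),"turn",np.round((R.inv()*T).as_rotvec(),3))
E
python3 - <<'E'
from h import *
o=get_obs();go(.554,.0118,.153,-57,o)
s=snapshot("wrist");f=s["frame"];cv2.imwrite("pics/w1.png",f[:,:,::-1])
for X in([.554,.0118,.159],[.566,-.1055,.1255],[.596,.0415,.09]): print(proj(s,X,o))
E
```

```text
t: 1.25
eef_pos: [0.4111, 0.228, 0.2309]
tool_rot: [0.442, 3.11, 0.001]
ft_force: [1.1, 0.3, 0.4]
grip_width: 0.05
gripper_force: 0.0
t: 2.25
eef_pos: [0.5534, 0.016, 0.2305]
tool_rot: [-1.311, -2.855, 0.0]
ft_force: [0.5, -0.3, 0.2]
grip_width: 0.0504
gripper_force: 0.0
t: 3.25
eef_pos: [0.5534, 0.0162, 0.2306]
tool_rot: [-2.862, -1.297, 0.0]
ft_force: [0.1, 0.0, -0.5]
grip_width: 0.0501
gripper_force: 0.0
pos [0.5534 0.0162 0.2306] yawY -41.25 t 3.25 q6 0.73
shift cm [-0.29  0.33  7.76] turn [-0.     0.     0.275]
[[280.46654231 226.75180758]]
[[366.34050904 293.88538341]]
[[291.68812949 158.1858894 ]]
```

View pics/w1.png

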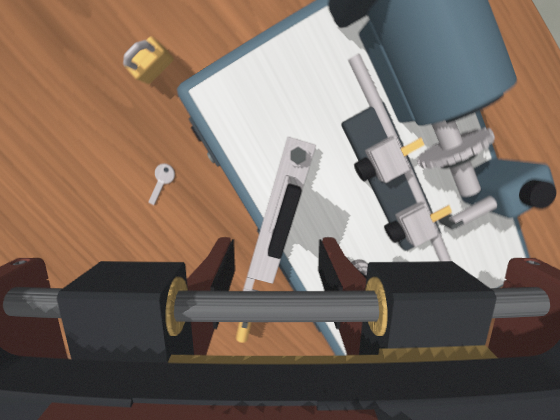

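The wrist view shows the rail centred at about (284,221), running from (296,185) to (273,256). The pivot bolt is at (298,156), close to the predicted positions.

```bash
python3 - <<'E'
from h import *
o=get_obs();s=snapshot("wrist");f=s["frame"]
for a,r in blobs(s,f.max(2)<50,(260,170,312,262))[:2]:
    b=cv2.boxPoints(r);P=onz(s,b,.159,o);e=max([P[1]-P[0],P[2]-P[1]],key=np.linalg.norm)
    c=onz(s,[r[0]],.159,o)[0];print(a,r,np.round(c,4),'len',np.linalg.norm(e),'ang',np.degrees(np.arctan2(e[1],e[0])))
p=onz(s,[[298,156]],.097,o)[0];print("pivot",p,"d",np.linalg.norm(p[:2]-c[:2]),np.degrees(np.arctan2(*(p-c)[1::-1])))
E
```

```text
966.5 ((283.8185119628906, 220.7429962158203), (14.664300918579102, 74.3250961303711), 16.534839630126953) [0.5593 0.0138 0.159 ] len 0.06162793432634489 ang 32.4225443891211
pivot [0.60216862 0.03929423 0.097     ] d 0.049873994482506456 30.776330348493197
```

```bash
python3 -m crank '[[[0,0,0,0,0,0.143,5],[0,0,0,0,0,0.142,5],[0,0,0,0,0,0,5]]]'
python3 - <<'E'
from h import *
go(.5585,.0133,.154,-57.6)
E
```

```text
t: 3.65
eef_pos: [0.5534, 0.0162, 0.2306]
tool_rot: [-3.013, -0.889, 0.0]
ft_force: [-0.1, 0.9, -0.2]
grip_width: 0.0501
gripper_force: 0.0
pos [0.5534 0.0162 0.2306] yawY -57.11 t 3.65 q6 1.0
shift cm [0.27 0.52 7.66] turn [-0.     0.     0.009]
```

```bash
python3 -m crank '[[[0.27,0.5,2,0,0,0,5],[0,0,2,0,0,0,5],[0,0,2,0,0,0,5],[0,0,1.6,0,0,0,5],[0,0,0,0,0,0,1],[0,0,0,0,0,0,1],[0,0,0,0,0,0,1],[0,0,0,0,0,0,1],[0,0,0,0,0,0,1],[0,0,0,0,0,0,1]]]' 6
```

```text
t: 4.65
eef_pos: [0.5589, 0.0133, 0.1554]
tool_rot: [3.013, 0.886, 0.002]
ft_force: [-0.6, -1.1, 4.0]
grip_width: 0.012
gripper_force: 6.0
```

```bash
python3 -m crank '[[[0.03,0.53,0,0,0,-0.1,1],[0.03,0.53,0,0,0,-0.1,1],[0.03,0.53,0,0,0,-0.1,1],[0.03,0.53,0,0,0,-0.1,1],[0,0,0,0,0,0,1]]]'
python3 -m crank '[[[0.03,0.53,0,0,0,-0.1,1],[0.03,0.53,0,0,0,-0.1,1],[0.03,0.53,0,0,0,-0.1,1],[0,0,0,0,0,0,1]]]'
```

```text
t: 5.15
eef_pos: [0.574, -0.002, 0.1554]
tool_rot: [2.776, 1.469, 0.002]
ft_force: [-1.0, -1.7, 5.4]
grip_width: 0.0123
gripper_force: 6.0
t: 5.55
eef_pos: [0.5882, -0.0086, 0.1553]
tool_rot: [2.527, 1.865, 0.001]
ft_force: [0.1, -2.1, 5.1]
grip_width: 0.0121
gripper_force: 6.0
```

```bash
python3 -m crank '[[[0.01,0.27,0,0,0,-0.05,1],[0.01,0.27,0,0,0,-0.05,1],[0,0,0,0,0,0,1]]]'
python3 -m crank '[[[0,0.1,0,0,0,-0.02,1],[0,0.1,0,0,0,-0.02,1],[0,0,0,0,0,0,1]]]'
python3 - <<'E'
from h import *
o=get_obs();go(.59,-.01,.15,-11.4,o);print(o["torque"],o["ft_force"])
t=snapshot("top");cv2.imwrite("pics/t2.png",cv2.resize(t["frame"][100:220,200:400,::-1],None,fx=4,fy=4,interpolation=cv2.INTER_CUBIC))
E
```

```text
t: 5.85
eef_pos: [0.5926, -0.0097, 0.1552]
tool_rot: [-2.433, -1.987, 0.001]
ft_force: [-1.7, -0.9, 6.2]
grip_width: 0.012
gripper_force: 6.0
t: 6.15
eef_pos: [0.5928, -0.0095, 0.1548]
tool_rot: [-2.392, -2.032, 0.004]
ft_force: [-5.9, 0.9, 8.5]
grip_width: 0.0125
gripper_force: 6.0
pos [ 0.5928 -0.0095  0.1548] yawY -9.29 t 6.15 q6 0.13
shift cm [-0.09 -0.26  0.48] turn [-0.004  0.     0.037]
[ 0.07276749  1.37732525 -0.08958599] [-5.8551667   0.93618259  8.54810202]
```

View pics/t2.png

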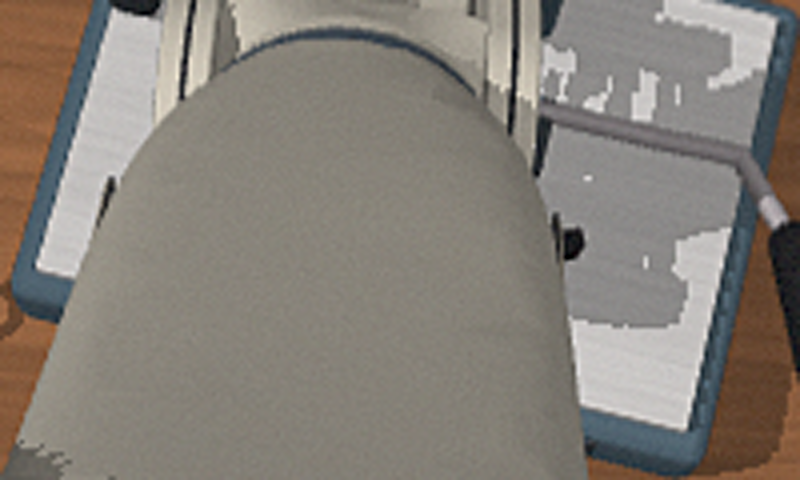

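The top view has the guard hidden by the arm. The force (-5.9 N at the rail, with no more motion) shows it is against its stop. I'm releasing it and moving over the nut.

```bash
python3 -m crank '[[[0,0,0,0,0,0,5],[0,0,0,0,0,0,5],[0,0,0,0,0,0,5],[0,0,-3,0,0,0,5],[0,0,-4,0,0,0,5],[-3.3,-0.2,0,0,0,0,8],[-3.3,-0.2,0,0,0,0,8],[-3.2,-0.2,0,0,0,0,8],[0,0,0,0,0,0,8],[0,0,0,0,0,0,8]]]'
python3 - <<'E'
from h import *
o=get_obs();go(.572,-.105,.15,11.4,o)
s=snapshot("wrist");f=s["frame"];cv2.imwrite("pics/w2.png",f[:,:,::-1])
for a,r in blobs(s,f.max(2)<50,(200,120,340,290))[:4]:
    P=onz(s,cv2.boxPoints(r),.1255,o);e=max([P[1]-P[0],P[2]-P[1]],key=np.linalg.norm)
    print(a,np.round(r[0],1),np.round(r[1],1),np.round(onz(s,[r[0]],.1255,o)[0],4),'len',np.linalg.norm(e),'ang',np.degrees(np.arctan2(e[1],e[0])))
E
```

```text
t: 7.2
eef_pos: [0.5734, -0.1062, 0.2246]
tool_rot: [-2.393, -2.035, -0.001]
ft_force: [-0.2, 1.0, -0.6]
grip_width: 0.0799
gripper_force: 0.0
pos [ 0.5734 -0.1062  0.2246] yawY -9.24 t 7.2 q6 -0.04
shift cm [ 0.1  -0.16  7.46] turn [ 0.   -0.   -0.36]
683.0 [275.7 212.4] [65.7 13.8] [ 0.5728 -0.1038  0.1255] len 0.060148983469543615 ang -74.83808750749328
310.5 [204.5 264.5] [ 9. 49.] [ 0.4985 -0.1429  0.1255] len 0.05024404747430686 ang 76.76218081683535
298.0 [329.5 181.5] [15.8 27.2] [ 0.6235 -0.0839  0.1255] len 0.02366252460264051 ang 74.72814467564237
254.5 [279.5 129.5] [19. 15.] [ 0.5874 -0.0337  0.1255] len 0.01543944045758804 ang -98.77134676026628
```

View pics/w2.png

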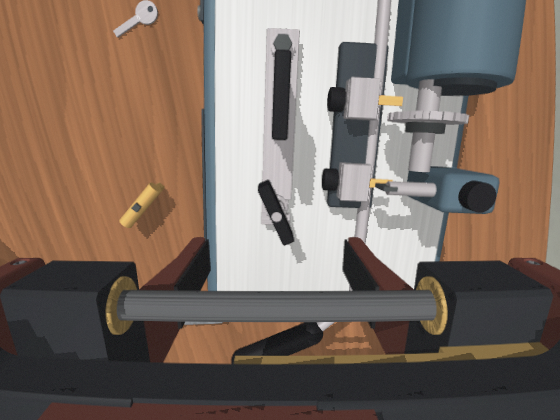

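The wrist view shows the rail lying along the machine's y axis, with the slot end under the nut. The bar runs from about (264,183) to (288,242), centred at (276,212). I'll align the jaws along the bar and press on both ends.

```bash
python3 -m crank '[[[0.2,-0.15,0,0,0,0.144,4],[0,0,0,0,0,0.144,4],[0,0,0,0,0,0.144,4],[0,0,0,0,0,0.144,4],[0,0,0,0,0,0.144,4],[0,0,0,0,0,0.144,4],[0,0,0,0,0,0.144,4],[0,0,0,0,0,0.144,4],[0,0,3.5,0,0,0,4],[0,0,3.5,0,0,0,4]]]'
python3 -m crank '[[[0,0,0,0,0,0,4],[0,0,0.4,0,0,0,4],[0,0,0.4,0,0,0,4],[0,0,0,0,0,0,4]]]'
python3 - <<'E'
from h import *
o=get_obs();go(.5725,-.104,.1335,-75,o);print(o["ft_force"])
s=snapshot("scene");cv2.imwrite("pics/s2.png",cv2.resize(s["frame"][180:290,180:340,::-1],None,fx=5,fy=5,interpolation=cv2.INTER_CUBIC))
E
```

```text
t: 8.25
eef_pos: [0.5736, -0.1024, 0.1549]
tool_rot: [3.114, 0.409, 0.005]
ft_force: [-0.1, -0.1, -0.7]
grip_width: 0.0399
gripper_force: 0.0
t: 8.65
eef_pos: [0.573, -0.1035, 0.1476]
tool_rot: [3.115, 0.407, 0.003]
ft_force: [-0.2, 0.3, 0.5]
grip_width: 0.0397
gripper_force: 0.0
pos [ 0.573  -0.1035  0.1476] yawY -75.1 t 8.65 q6 1.11
shift cm [-0.06  0.03  1.41] turn [ 0.001 -0.002 -0.002]
[-0.20672397  0.26843095  0.49427264]
```

View pics/s2.png

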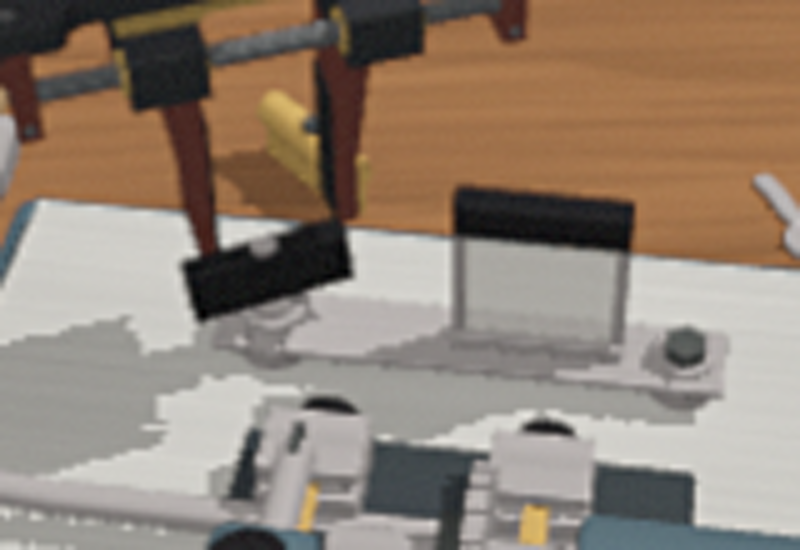

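The guard is shut round the stud. The bar, at crop (185–350, 225–320), is visibly cocked with its pivot-side end up. I'm pressing it down.

```bash
python3 -m crank '[[[0,0,0.3,0,0,0,4],[0,0,0.3,0,0,0,4],[0,0,0.2,0,0,0,4],[0,0,0.2,0,0,0,4],[0,0,0,0,0,0,4]]]'
python3 -m crank '[[[0,0,0.15,0,0,0,4],[0,0,0.1,0,0,0,4],[0,0,0,0,0,0,4]]]'
python3 -m crank '[[[0,0,0.1,0,0,0,4],[0,0,0.1,0,0,0,4],[0,0,0,0,0,0,4]]]'
python3 -c "
from rig import *;o=get_obs();print(o['ft_force'],o['torque'])"
```

```text
t: 9.2
eef_pos: [0.5721, -0.1036, 0.1364]
tool_rot: [-3.115, -0.407, 0.0]
ft_force: [0.0, 0.6, -0.4]
grip_width: 0.0401
gripper_force: 0.0
t: 9.5
eef_pos: [0.5723, -0.1035, 0.1343]
tool_rot: [-3.115, -0.407, -0.0]
ft_force: [0.2, 0.4, 1.2]
grip_width: 0.0398
gripper_force: 0.6
t: 9.8
eef_pos: [0.5726, -0.1035, 0.1336]
tool_rot: [3.115, 0.407, 0.001]
ft_force: [-4.6, 2.0, 15.1]
grip_width: 0.0398
gripper_force: 7.1
[-4.61483027  2.0181193  15.08969164] [ 0.45356867  0.89070014 -0.00091134]
```

```bash
python3 -m crank '[[[0,0,0.05,0,0,0,4],[0,0,0,0,0,0,4],[0,0,-1,0,0,0,4],[0,0,-3.5,0,0,0,5],[0,0,0,0,0,-0.143,5],[0,0,0,0,0,-0.143,5],[0,0,0,0,0,-0.143,5],[0,0,0,0,0,-0.143,5],[0,0,0,0,0,-0.143,5],[0,0,0,0,0,-0.143,5]]]'
python3 -m crank '[[[0,0,0,0,0,-0.143,5],[0,0,0,0,0,-0.143,5],[0,0,0,0,0,-0.143,5],[0,0,0,0,0,-0.143,5],[0,0,0,0,0,-0.143,5],[0,0,0,0,0,0,5]]]'
python3 - <<'E'
from h import *
o=get_obs();go(.5725,-.1035,.134,15,o)
c=snapshot("scene");f=c["frame"];cv2.imwrite("pics/s3.png",cv2.resize(f[180:290,180:340,::-1],None,fx=5,fy=5,interpolation=cv2.INTER_CUBIC))
m=(f.max(2)<60).astype(np.uint8);m[:224]=0;m[248:]=0;m[:,:210]=0;m[:,256:]=0
ys,xs=np.where(m);print(xs.min(),xs.max(),ys.min(),ys.max())
# lower silhouette edge of bar per column
cols=np.arange(xs.min()+5,xs.max()-4);lo=np.array([np.where(m[:,x])[0].max() for x in cols]);print("lower edge slope",np.polyfit(cols,lo,1)[0])
a=np.radians(105);d=np.array([np.cos(a),np.sin(a),0]);n=np.array([np.sin(a),-np.cos(a),0])
C=np.array([.5725,-.1035,.1015])+.006*n
for tilt in(-3,0,3):
    u=d*np.cos(np.radians(tilt))+np.array([0,0,np.sin(np.radians(tilt))]);p=proj(c,[C-.03*u,C+.03*u]);print(tilt,p.round(1).tolist(),(p[1,1]-p[0,1])/(p[1,0]-p[0,0]))
E
```

```text
t: 10.8
eef_pos: [0.5722, -0.1038, 0.1766]
tool_rot: [2.658, 1.674, -0.0]
ft_force: [-1.0, -0.7, 0.4]
grip_width: 0.0502
gripper_force: 0.0
t: 11.4
eef_pos: [0.5722, -0.1038, 0.1766]
tool_rot: [1.911, 2.494, -0.0]
ft_force: [0.1, 0.0, 0.7]
grip_width: 0.0496
gripper_force: 0.0
pos [ 0.5722 -0.1038  0.1766] yawY 15.09 t 11.4 q6 -0.46
shift cm [0.02 0.04 4.26] turn [-0.     0.     0.001]
217 249 225 242
lower edge slope -0.23320158102766705
-3 [[219.1, 243.2], [251.7, 236.8]] -0.1988360287745923
0 [[219.2, 243.9], [251.7, 236.2]] -0.2371896852450347
3 [[219.3, 244.5], [251.7, 235.5]] -0.27577376021715827
```

View pics/s3.png

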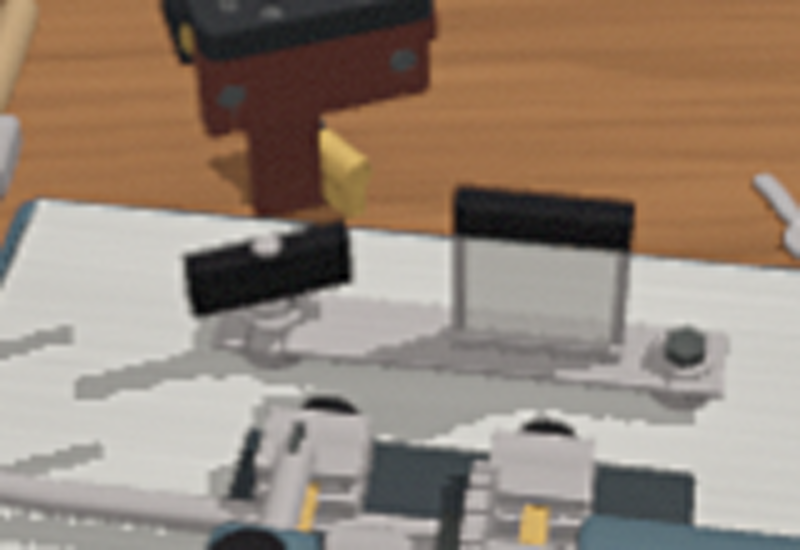

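The bar is now level: its lower-edge slope is -0.233, against -0.237 expected when square. I'm gripping it.

```bash
python3 -m crank '[[[0,0,2,0,0,0,3],[0,0,2,0,0,0,3],[0,0,1.2,0,0,0,3],[0,0,0.8,0,0,0,3],[0,0,0,0,0,0,3],[0,0,0,0,0,0,0.9],[0,0,0,0,0,0,0.9],[0,0,0,0,0,0,0.9],[0,0,0,0,0,0,0.9],[0,0,0,0,0,0,0.9]]]' 12
python3 -c "
from h import *;o=get_obs();print(o['ft_force'],o['torque']);go(.5725,-.1035,.115,15,o)"
```

```text
t: 12.45
eef_pos: [0.5726, -0.1038, 0.1173]
tool_rot: [1.912, 2.492, 0.001]
ft_force: [0.1, -1.0, 3.4]
grip_width: 0.0118
gripper_force: 12.0
[ 0.10236968 -0.9979865   3.44640473] [-0.15618909  0.14805253 -0.05609442]
pos [ 0.5726 -0.1038  0.1173] yawY 15.0 t 12.45 q6 -0.46
shift cm [0.03 0.   0.23] turn [ 0.001  0.    -0.   ]
```

```bash
T='python3 -c "
from h import *;o=get_obs();print(\"TORQUE\",o[\"torque\"].round(3),o[\"ft_force\"].round(1));go(.5725,-.1035,.115,15,o)"'; echo "$T">t.sh
python3 -m crank '[[[0,0,0.01,0,0,0.05,0.9],[0,0,0.01,0,0,0.08,0.9],[0,0,0.01,0,0,0.08,0.9],[0,0,0.01,0,0,0.08,0.9],[0,0,0,0,0,0,0.9]]]'; sh t.sh
python3 -m crank '[[[0,0,0.01,0,0,0.05,0.9],[0,0,0.01,0,0,0.08,0.9],[0,0,0.01,0,0,0.08,0.9],[0,0,0,0,0,0,0.9]]]'; sh t.sh
python3 -m crank '[[[0,0,0.01,0,0,0.05,0.9],[0,0,0.01,0,0,0.05,0.9],[0,0,0,0,0,0,0.9]]]'; sh t.sh
```

```text
t: 12.95
eef_pos: [0.5731, -0.1038, 0.1169]
tool_rot: [2.252, 2.188, 0.002]
ft_force: [1.2, -0.4, 4.8]
grip_width: 0.0121
gripper_force: 12.0
TORQUE [-0.125 -0.178 -0.055] [ 1.2 -0.4  4.8]
pos [ 0.5731 -0.1038  0.1169] yawY -1.65 t 12.95 q6 -0.17
shift cm [ 0.03 -0.06  0.19] turn [ 0.002  0.001 -0.291]
t: 13.35
eef_pos: [0.5735, -0.1038, 0.1167]
tool_rot: [2.467, 1.942, 0.003]
ft_force: [2.9, 0.5, 3.8]
grip_width: 0.0119
gripper_force: 12.0
TORQUE [-0.121 -0.405 -0.025] [2.9 0.5 3.8]
pos [ 0.5735 -0.1038  0.1167] yawY -13.57 t 13.35 q6 0.04
shift cm [ 0.01 -0.1   0.17] turn [ 0.003  0.    -0.499]
t: 13.65
eef_pos: [0.5736, -0.1039, 0.1165]
tool_rot: [2.559, 1.818, 0.003]
ft_force: [3.6, -0.0, 6.0]
grip_width: 0.0121
gripper_force: 12.0
TORQUE [-0.228 -0.601 -0.013] [ 3.6 -0.   6. ]
pos [ 0.5736 -0.1039  0.1165] yawY -19.21 t 13.65 q6 0.14
shift cm [-0.   -0.12  0.15] turn [ 0.003  0.    -0.597]
```

```bash
python3 -m crank '[[[0.04,0.12,0.01,0,0,0.04,0.9],[0,0,0.01,0,0,0.04,0.9],[0,0,0,0,0,0,0.9]]]'; sh t.sh
python3 -m crank '[[[0,0,0.01,0,0,0.04,0.9],[0,0,0.01,0,0,0.04,0.9],[0,0,0,0,0,0,0.9]]]'; sh t.sh
```

```text
t: 13.95
eef_pos: [0.5739, -0.1039, 0.1163]
tool_rot: [2.631, 1.716, 0.001]
ft_force: [0.2, -1.4, 7.4]
grip_width: 0.0123
gripper_force: 12.0
TORQUE [-0.261  0.029 -0.048] [ 0.2 -1.4  7.4]
pos [ 0.5739 -0.1039  0.1163] yawY -23.78 t 13.95 q6 0.22
shift cm [-0.02 -0.14  0.13] turn [ 0.001  0.    -0.677]
t: 14.25
eef_pos: [0.574, -0.104, 0.1162]
tool_rot: [2.697, 1.609, 0.001]
ft_force: [0.1, -1.6, 8.4]
grip_width: 0.0118
gripper_force: 12.0
TORQUE [-0.322 -0.067  0.016] [ 0.1 -1.6  8.4]
pos [ 0.574  -0.104   0.1162] yawY -28.36 t 14.25 q6 0.3
shift cm [-0.03 -0.16  0.12] turn [ 0.001  0.    -0.757]
```

```bash
python3 -m crank '[[[0,0.02,0,0,0,0.03,0.9],[0,0,0,0,0,0,0.9]]]'; sh t.sh
```

```text
t: 14.45
eef_pos: [0.5741, -0.104, 0.1161]
tool_rot: [2.721, 1.569, 0.001]
ft_force: [0.5, -0.3, 8.8]
grip_width: 0.0118
gripper_force: 12.0
TORQUE [-0.32  -0.002  0.027] [ 0.5 -0.3  8.8]
pos [ 0.5741 -0.104   0.1161] yawY -30.06 t 14.45 q6 0.33
shift cm [-0.03 -0.16  0.11] turn [ 0.001  0.    -0.787]
```

```bash
python3 -m crank '[[[0,0,0,0,0,0,0.9]]]'; sh t.sh
```

```text
t: 14.55
eef_pos: [0.5741, -0.104, 0.1161]
tool_rot: [2.72, 1.57, 0.001]
ft_force: [1.4, -1.1, 8.3]
grip_width: 0.012
gripper_force: 12.0
TORQUE [-0.299 -0.005 -0.014] [ 1.4 -1.1  8.3]
pos [ 0.5741 -0.104   0.1161] yawY -30.02 t 14.55 q6 0.32
shift cm [-0.03 -0.16  0.11] turn [ 0.001  0.    -0.786]
```

```bash
for i in 1; do python3 -m crank '[[[0,0,0,0,0,0.05,0.9],[0,0,0,0,0,0,0.9]]]'; sh t.sh; done
python3 -m crank '[[[0,0,0,0,0,0,0.9]]]'|head -1; sh t.sh|head -1
```

```text
t: 14.75
eef_pos: [0.5742, -0.1041, 0.1161]
tool_rot: [2.759, 1.499, 0.001]
ft_force: [0.7, -1.9, 7.4]
grip_width: 0.0122
gripper_force: 12.0
TORQUE [-0.304 -0.057  0.03 ] [ 0.7 -1.9  7.4]
pos [ 0.5742 -0.1041  0.1161] yawY -32.96 t 14.75 q6 0.38
shift cm [-0.04 -0.17  0.11] turn [ 0.001  0.    -0.837]
t: 14.85
TORQUE [-0.382 -0.088 -0.049] [ 0.7 -1.3  8.3]
```

```bash
python3 -m crank '[[[0,0,0.01,0,0,0.06,0.9],[0,0,0,0,0,0,0.9]]]' >/dev/null; sh t.sh
python3 -m crank '[[[0,0,0.01,0,0,0.05,0.9],[0,0,0,0,0,0,0.9]]]'>/dev/null; sh t.sh
```

```text
TORQUE [-0.421 -0.085 -0.031] [ 0.7 -0.9  8.3]
pos [ 0.5742 -0.1041  0.116 ] yawY -36.41 t 15.05 q6 0.44
shift cm [-0.05 -0.17  0.1 ] turn [ 0.001  0.    -0.897]
TORQUE [-0.386 -0.121 -0.068] [ 0.9 -1.5  7.7]
pos [ 0.5743 -0.1042  0.1159] yawY -39.26 t 15.25 q6 0.49
shift cm [-0.06 -0.18  0.09] turn [ 0.002  0.    -0.947]
```

```bash
python3 -m crank '[[[0,0,0.01,0,0,0.05,0.9],[0,0,0,0,0,0,0.9]]]'>/dev/null; sh t.sh
```

```text
TORQUE [-0.479 -0.093  0.007] [ 0.8 -1.9  8.1]
pos [ 0.5744 -0.1042  0.1159] yawY -42.13 t 15.45 q6 0.54
shift cm [-0.07 -0.19  0.09] turn [ 0.002  0.    -0.997]
```

```bash
python3 -m crank '[[[0,0,0.01,0,0,0.06,0.9],[0,0,0.01,0,0,0.06,0.9],[0,0,0.01,0,0,0.06,0.9],[0,0,0,0,0,0,0.9]]]'>/dev/null; sh t.sh
```

```text
TORQUE [-0.62  -0.173 -0.08 ] [ 2.  -3.1  8.3]
pos [ 0.5746 -0.1045  0.1156] yawY -52.46 t 15.85 q6 0.72
shift cm [-0.11 -0.21  0.06] turn [ 0.003  0.    -1.177]
```

```bash
python3 -m crank '[[[0,0,0.01,0,0,0.08,0.9],[0,0,0.01,0,0,0.08,0.9],[0,0,0.01,0,0,0.08,0.9],[0,0,0.01,0,0,0.08,0.9],[0,0,0,0,0,0,0.9]]]'>/dev/null; sh t.sh
```

```text
TORQUE [-1.05  -0.263 -0.077] [ 2.5 -4.4  6.6]
pos [ 0.5748 -0.1049  0.1153] yawY -70.81 t 16.35 q6 1.04
shift cm [-0.17 -0.21  0.03] turn [ 0.004  0.    -1.498]
```

```bash
python3 -m crank '[[[0.03,0.12,0.01,0,0,0.08,0.9],[0,0,0.01,0,0,0.08,0.9],[0,0,0.01,0,0,0.08,0.9],[0,0,0.01,0,0,0.08,0.9],[0,0,0.01,0,0,0.08,0.9],[0,0,0,0,0,0,0.9]]]'>/dev/null; sh t.sh
```

```text
TORQUE [-0.869  0.011 -0.028] [ 1.1 -4.8  7.7]
pos [ 0.5751 -0.1058  0.1147] yawY -93.73 t 16.95 q6 1.44
shift cm [-0.27 -0.21 -0.03] turn [ 0.003  0.    -1.898]
```

```bash
python3 -m crank '[[[0,0.04,0.01,0,0,0.08,0.9],[0,0,0.01,0,0,0.08,0.9],[0,0,0.01,0,0,0.08,0.9],[0,0,0.01,0,0,0.08,0.9],[0,0,0.01,0,0,0.08,0.9],[0,0,0,0,0,0,0.9]]]'>/dev/null; sh t.sh
```

```text
TORQUE [-1.166  0.089 -0.04 ] [ 0.6 -6.8  8.4]
pos [ 0.5748 -0.1065  0.1142] yawY -116.65 t 17.55 q6 1.83
shift cm [-0.34 -0.16 -0.08] turn [ 0.003  0.    -2.298]
```

```bash
python3 -m crank '[[[0.07,0.13,0.01,0,0,0.08,0.9],[0,0,0.01,0,0,0.08,0.9],[0,0.03,0.01,0,0,0.08,0.9],[0,0,0.01,0,0,0.08,0.9],[0,0,0.01,0,0,0.06,0.9],[0,0,0,0,0,0,0.9]]]' 25 >/dev/null; sh t.sh
```

```text
TORQUE [-0.247  0.144 -0.052] [ 0.3 -2.2 10.4]
pos [ 0.5744 -0.1073  0.1137] yawY -138.41 t 18.15 q6 2.21
shift cm [-0.41 -0.11 -0.13] turn [ 1.000e-03 -0.000e+00 -2.677e+00]
```

```bash
python3 -m crank '[[[0,0,0.01,0,0,0.06,0.9],[0,0,0.01,0,0,0.04,0.9],[0,0,0,0,0,0,0.9]]]'>/dev/null; sh t.sh
```

```text
TORQUE [-0.364  0.332 -0.047] [-0.4 -2.  11.6]
pos [ 0.5742 -0.1074  0.1135] yawY -144.1 t 18.45 q6 2.31
shift cm [-0.41 -0.09 -0.15] turn [ 1.000e-03  0.000e+00 -2.777e+00]
```

```bash
python3 -m crank '[[[0,0,0,0,0,0.05,0.9],[0,0,0,0,0,0,0.9]]]'>/dev/null; sh t.sh;python3 -m crank '[[[0,0,0,0,0,0.04,0.9],[0,0,0,0,0,0,0.9]]]'>/dev/null; sh t.sh
```

```text
TORQUE [-0.386  0.318  0.047] [-1.  -1.8  9.7]
pos [ 0.5741 -0.1074  0.1135] yawY -146.97 t 18.65 q6 2.36
shift cm [-0.42 -0.07 -0.15] turn [ 1.000e-03  0.000e+00 -2.827e+00]
TORQUE [-0.466  0.345  0.044] [-1.1 -3.3 10.2]
pos [ 0.5741 -0.1074  0.1134] yawY -149.23 t 18.85 q6 2.4
shift cm [-0.42 -0.07 -0.16] turn [ 1.000e-03  1.000e-03 -2.866e+00]
```

```bash
python3 -m crank '[[[0,0,0,0,0,0.03,0.9],[0,0,0,0,0,0,0.9]]]'>/dev/null; sh t.sh
```

```text
TORQUE [-0.416  0.334  0.442] [-1.2 -2.9  8.6]
pos [ 0.5741 -0.1075  0.1134] yawY -150.9 t 19.05 q6 2.43
shift cm [-0.42 -0.06 -0.16] turn [ 1.000e-03  1.000e-03 -2.895e+00]
```

```bash
python3 -m crank '[[[0,0,0,0,0,0.03,0.9],[0,0,0,0,0,0,0.9]]]'>/dev/null; sh t.sh
```

```text
TORQUE [-0.399  0.335  0.553] [-0.9 -2.8  9.8]
pos [ 0.574  -0.1075  0.1134] yawY -152.58 t 19.25 q6 2.46
shift cm [-0.42 -0.05 -0.16] turn [ 2.000e-03  1.000e-03 -2.925e+00]
```

```bash
python3 -m crank '[[[0,0,0,0,0,0,0.9],[0,0,0,0,0,0.03,0.9],[0,0,0,0,0,0,0.9]]]' 40 | tail -2; sh t.sh
```

```text
grip_width: 0.012
gripper_force: 41.0
TORQUE [-0.353  0.343  0.85 ] [-0.9 -3.   9.8]
pos [ 0.574  -0.1075  0.1134] yawY -154.26 t 19.55 q6 2.49
shift cm [-0.42 -0.04 -0.16] turn [ 2.000e-03  1.000e-03 -2.954e+00]
```

The nut is firm against its stop at about 0.85 N m. I'm releasing it, lifting clear and checking.

```bash
python3 -m crank '[[[0,0,0,0,0,0,2.5],[0,0,0,0,0,0,2.5],[0,0,0,0,0,0,2.5],[0,0,-2,0,0,0,2.5],[0,0,-4,0,0,0,2.5],[0,0,-4,0,0,-0.14,2.5],[0,0,0,0,0,-0.14,2.5],[0,0,0,0,0,-0.14,7],[0,0,0,0,0,0,7],[0,0,0,0,0,0,7]]]'
python3 - <<'E'
from h import *
o=get_obs();s=snapshot("wrist");cv2.imwrite("pics/w3.png",s["frame"][:,:,::-1])
c=snapshot("scene");cv2.imwrite("pics/s4.png",cv2.resize(c["frame"][170:290,170:350,::-1],None,fx=4,fy=4,interpolation=cv2.INTER_CUBIC))
f=s["frame"]
for a,r in blobs(s,f.max(2)<50,(160,60,360,260))[:4]:
    P=onz(s,cv2.boxPoints(r),.122,o);e=max([P[1]-P[0],P[2]-P[1]],key=np.linalg.norm)
    print(a,np.round(r[0],1),np.round(onz(s,[r[0]],.122,o)[0],4),'len',np.linalg.norm(e),'ang',np.degrees(np.arctan2(e[1],e[0])))
E
```

```text
t: 20.55
eef_pos: [0.5737, -0.1068, 0.2121]
tool_rot: [2.945, -1.093, -0.002]
ft_force: [-0.1, -0.0, -0.0]
grip_width: 0.0455
gripper_force: 0.0
676.5 [276.  216.3] [ 0.5741 -0.1085  0.122 ] len 0.060313435443353644 ang -58.85448192860091
286.0 [221.2 179. ] [ 0.6288 -0.0948  0.122 ] len 0.019162120309049954 ang -101.36971422494595
88.5 [319.5 250. ] [ 0.5253 -0.1176  0.122 ] len 0.017187077773108586 ang -38.68435660348215
87.5 [232.5 249.5] [ 0.5763 -0.0591  0.122 ] len 0.01813715022813043 ang -43.17362460550823
```

View pics/w3.png

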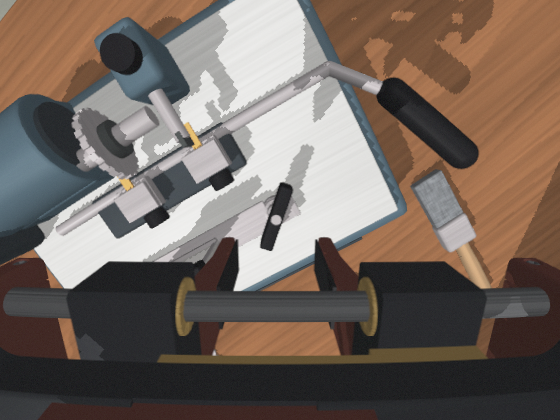

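View pics/s4.png

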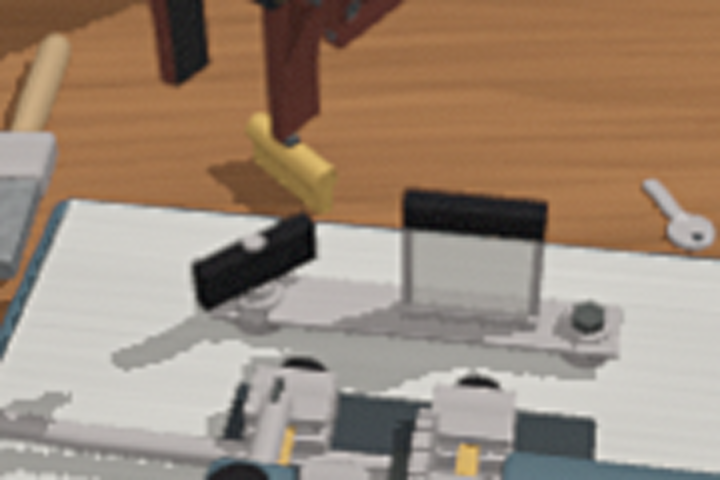

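The views show the guard home and the nut seated on the strap. The bar is at -58.9°, which is a turn of 2.40 rad, its stop. The gripper is clear and the other things are undisturbed.

```bash
python3 -c "from rig import *;print(close_job())"
```

```text
the job is handed in; nothing more can be done
None
```

The job is handed in: the guard is shut with its slot home round the stud, and the nut, which sat crooked, was squared and run down without binding to its stop (about 2.40 rad, 0.85 N m), about 21 s in all with nothing else on the bench touched.

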